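# Turn a shaft end for end in a leaf drill jig

## Task

The threaded end of the shaft has been drilled; now set the jig up for the plain end. Lift the shaft out, set it down in the wooden V-rest and let go to change your grip, then lay it back in the jig reversed, with the plain end on the leaf side and the collar down in its slot, and swing the hinged leaf fully down over it. Do not let the shaft touch down anywhere else on the bench, do not ram it into the jig or the rest, and leave the other things on the bench where they are.

Things in the scene. Friction and masses are not known exactly. Their poses are not given: they have to be found in the camera images.
- shaft: Aluminium shaft, 18 mm in diameter, 230 mm long, about 0.2 kg, with a brass collar (diameter 34 mm, 16 mm wide). Origin on the axis at the middle of the collar, near the centre of mass; its y axis runs along the shaft towards the threaded end. Bare 18 mm shaft to grip on both sides of the collar. It starts in the jig with the threaded end on the leaf side.
- shaft_plain_end (a point): Centre of the shaft's plain bright end face, at y = -112 mm of the shaft.
- shaft_thread_end (a point): Centre of the shaft's black threaded end face, at y = 118 mm of the shaft (the black part is 14 mm in diameter and 30 mm long).
- jig: Leaf drill jig, fixed: grey base plate 112 x 240 x 14 mm, two blue V-saddles open at the top, 64 mm wide, 54 mm high: a long one at y = -85 to -10.5 mm and a short one at y = 70 to 86 mm. Origin on the bench, under the shaft; y along the shaft, z up. The leaf side is -y (leaf at y = -100 mm). A seated shaft's axis lies at x = 0, z = 50 mm.
- jig_seat (a point): Where the middle of the collar lies when the shaft is seated: 50 mm above the jig's origin. The collar's slot runs from y = -10.5 to 10.5 mm, between the long saddle and a cheek 5 mm thick and 39 mm high.
- jig_grip (a point): Point on the seated shaft's axis, at y = 42 mm of the jig: the only place to grip the shaft in the jig. Free on both sides from y = 16 to 70 mm and below down to z = 14 mm; beside the long saddle there is no room for fingers.
- leaf_hinge (a point): On the leaf's hinge axis (along the jig's y), at x = 50, y = -100, z = 65 mm of the jig, on the leaf's middle line. The leaf is a steel strip 24 mm wide, 8 mm thick, 110 mm from hinge to tip, ending in a red pad 20 x 30 x 10 mm; a brass bush stands 2.5 mm proud of its upper face, 50 mm from the hinge.
- leaf (a joint): Hinge angle of the leaf, rad: 0 is closed (level, pointing to the jig's -x, 2 mm above a seated shaft), 1.57 upright; it starts about upright. Friction of about 0.09 N m holds it at any angle; push it all the way down, 1 to 2 N at the tip. From open, push its far (+x) face towards the jig's -x.
- leaf_tip (a point): Middle of the upper face of the leaf's red tip pad, 100 mm from the hinge axis, 5 mm above the leaf's mid-plane (that face looks to the jig's +x while the leaf is upright).
- rest: Wooden V-rest, fixed to the bench: base 210 x 80 x 14 mm with two V-blocks open at the top, 64 mm wide and 54 mm high, at x = +-68 to +-84 mm. Origin on the bench surface under its middle; x along it, z up. A shaft laid in it (either way round) has its axis at y = 0, z = 50 mm, and its collar between the blocks; the shaft is free between the blocks.
- small_spanner: Bystander: steel spanner 23 x 129 x 6 mm, flat on the bench, length along its y.
- plug: Bystander: spark plug 21 x 70 x 18 mm, lying, length along its y.
- yellow_measure: Bystander: yellow tape measure 34 x 79 x 64 mm.
- white_mug: Bystander: pale mug 76 x 108 x 86 mm.
- jar: Bystander: clear jar of bolts with a red lid, 62 mm in diameter, 80 mm tall.

How it is judged:
By the outcome, as a careful person would: the job done as asked, in the order asked, and still so for the second after the job is handed in, with the robot touching nothing.
It also fails if it takes over 72 s, if anything falls off the work surface, if the arm or the gripper's body presses on something with over 40 N, if the wrist force passes 120 N, or if a joint passes its speed limit or range.

## Robot

A 7-joint arm with a two-finger parallel gripper is mounted at the origin on a cart in front of the work surface, level with it; the furniture and walls round the work are solid. World frame = base frame: x ahead of the robot, y to its left, z up, the work surface at z = 0. Lengths are in m, angles in rad, forces in N, time in s.
With the tool pointing down it reaches from about 0.425 to 0.925 m from the base axis. Payload 6.8 kg.
Tool frame: the origin (TCP) lies on the centre line of the jaws, within the pads' length; the fingertips stand 19 mm ahead of it and the grasp point (between the pads) is the TCP (tcp_to_tips is the distance from the TCP to the fingertips, in m); x points along the fingers, y is the direction in which the jaws open and shut, and the axes are right-handed (so a half turn about x gives the same grasp; the last joint's range is limited). The gripper opens to 85 mm and grips with 20 to 120 N. Pads are 22 mm wide; open, the fingers measure 114 mm over their backs; the gripper's body (76 mm by 85 mm) begins 54 mm behind the grasp point. The pads swing forward as they close: fully open they stand 13 mm farther back than shut.
Start: joints at [-1.226, 0.477, 0.022, 1.555, -0.011, 1.109, -0.083], TCP at [0.295, 0.607, 0.25] pointing down, gripper open.
Joint ranges: [-2.96, 2.96], [-0.34, 2.1], [-1.41, 1.46], [0.24, 2.44], [-1.37, 4.51], [0.17, 1.92], [-2.96, 2.96]. Speed limits (rad/s): [2.39, 2.39, 3.14, 3.14, 3.14, 3.14, 3.14].

## Interface

Orientations are given as a unit quaternion [w, x, y, z].
In Python, from station import get_obs, read_camera, hand_in, spot_in, cut_out, tcp_to_tips gives the robot as it stands.
- The arm moves only by the shell command python3 -m jog 'ROWS' [FORCE]. ROWS is JSON, a list of rows, each an object of numbers: "gripper": the closure, from 0 (fully open) to 1 (shut); "dx", "dy", "dz": the shift along the world's x, y, z in m; "rx", "ry", "rz": the turn, a rotation vector about the world's x, y, z in degrees. In form: [{"gripper": .., "dx": .., "dy": .., "dz": .., "rx": .., "ry": .., "rz": ..}, ...]. A call has 1 to 10 rows; each row is the pose to reach, as a shift and turn from the pose commanded when the call began; what a row does not reach only later rows make up. A row lasts 1/10 s, in which the tool goes at most 50 mm and 8.59 degrees, less where a joint would pass 70% of its speed; a pose out of reach is approached as far as the arm can. A call with a gripper value outside its range is refused whole. The fingers move at their own pace and stop on an object; FORCE is the grip in N (left out, the last holds). Time passes only in rows, so rows that repeat a pose let the fingers close. It gives the time, the measured TCP pose, the force and the opening at its end, in the units of the state.
- get_obs(): the state, without advancing time (a new reading comes with each control period).
- read_camera(name): name is "side" or "top" or "wrist"; returns a dict with "pixels" (420x560x3 uint8, blue, green, red), "range_z" (420x560 float32, m along the optical axis (not along the pixel's ray), 0 where there is no reading), "camera_matrix" (3x3 intrinsics, pixels), "D" ([k1, k2, p1, p2, k3] as OpenCV has them; the pictures are not rectified), "cam_to_world" (4x4, takes a point from camera to world coordinates). Camera axes: x right, y down, z forward; pixel columns grow to the right and rows downward; lengths in m; the calibration is good to about 2 mm. A picture is of the moment at which its call begins.
- hand_in(): hands the job in, once; it reports no verdict.
Trained networks look in the newest picture that a camera, given by its name, has taken for a name from the list of things; names that differ only in an ending like _2 or _b are one class to them, and where a whole thing is asked for, a point or a joint stands for the part that bears it (a point fixed in the world has none). Each returns a list of dicts, best first, with "conf" (0 to 1); they miss things now and then, are a little off and sometimes report something else, mostly with a low value. They report only what shows in the picture. A call takes as long as a camera call.
- spot_in(camera, label): "box" ([centre column, centre row, width, height] in pixels, round what is visible of it).
- cut_out(camera, label): "mask" (420x560 bool, what is visible of it) and "box" ([centre column, centre row, width, height] in pixels, round what is visible of it).
The state is a dict: "t": time; "q": joint angles; "joint_vel": joint speeds; "joint_torque": joint torques, N m; "eef_pos": TCP position; "tool_rot": TCP orientation; "contact_force": force on the tool from outside, world axes, zero at the start; "torque": the same for the moment, N m; "gripper_width": opening from 0.0 (shut) to 1.0 (fully open).
Only numpy, scipy, OpenCV 4.12 (cv2) and the standard library are available. Lean on these libraries where they do the work, as an engineer would, in place of code of your own. Each camera call takes 0.05 s, during which the arm holds its last target. There are 200 camera calls.

## Working session

There is one attempt and no reset: what is moved stays moved. The work goes in short steps, Python scripts to look and compute and a shell command to move; the robot and the scene stay as the last step left them, time stands still between calls to the robot, and variables do not carry over. Pictures are saved under pics/ and viewed, about 8 in all and at most 12, crops included, and the job is handed in when it is done.

```bash
mkdir -p pics
cat > h.py <<'E'
import numpy as np, cv2
from station import *
def cloud(c):
    z=c["range_z"]; h,w=z.shape
    uv=np.stack(np.meshgrid(np.arange(w),np.arange(h)),-1).reshape(-1,1,2).astype(np.float64)
    n=cv2.undistortPoints(uv,np.array(c["camera_matrix"]),np.array(c["D"])).reshape(h,w,2)
    p=np.dstack([n[...,0]*z,n[...,1]*z,z,np.ones_like(z)])
    P=p@np.array(c["cam_to_world"]).T
    P=P[...,:3]; P[z<=0]=np.nan
    return P
E
python3 - <<'E'
from h import *
o=get_obs();print({k:np.round(v,3).tolist() for k,v in o.items()}, tcp_to_tips)
ims=[]
for n in("top","side"):
    c=read_camera(n);cv2.imwrite(f"pics/{n}0.png",c["pixels"]);P=cloud(c);np.save(n+"0.npy",P)
    print(n,np.round(np.array(c["cam_to_world"]),2).tolist())
    for l in("shaft","jig","leaf","rest","small_spanner","plug","yellow_measure","white_mug","jar"):
        r=cut_out(n,l)
        for d in r[:2]:
            q=P[d["mask"]];q=q[~np.isnan(q[:,0])]
            if len(q): print(l,round(d["conf"],2),np.round(d["box"]),np.round(np.percentile(q,[3,50,97],axis=0),3).tolist())
E
```

```text
{'t': 0.0, 'q': [-1.226, 0.478, 0.022, 1.556, -0.012, 1.109, -0.083], 'joint_vel': [0.0, -0.0, 0.0, -0.001, 0.001, 0.0, 0.001], 'joint_torque': [-0.001, -59.644, 1.607, -28.121, 0.012, 0.009, 0.0], 'eef_pos': [0.295, 0.606, 0.249], 'tool_rot': [0.689, 0.158, 0.689, -0.159], 'contact_force': [0.292, 1.006, -0.252], 'torque': [-0.033, -0.042, 0.028], 'gripper_width': 1.0} 0.019
top [[-0.0, -0.99, 0.1, 0.48], [-1.0, 0.01, 0.04, 0.22], [-0.04, -0.1, -0.99, 1.02], [0.0, 0.0, 0.0, 1.0]]
shaft 0.71 [250. 218.  90.  20.] [[0.527, 0.226, 0.05], [0.544, 0.329, 0.058], [0.563, 0.437, 0.067]]
shaft 0.64 [165. 218.  42.  27.] [[0.522, 0.523, 0.002], [0.548, 0.544, 0.078], [0.577, 0.605, 0.083]]
jig 0.61 [252. 219.  96.  57.] [[0.493, 0.226, 0.01], [0.555, 0.332, 0.015], [0.608, 0.448, 0.069]]
jig 0.27 [151. 263.  47.  29.] [[0.406, 0.531, 0.004], [0.441, 0.6, 0.043], [0.475, 0.624, 0.087]]
leaf 0.55 [288. 195.  13.   6.] [[0.594, 0.228, 0.003], [0.601, 0.243, 0.173], [0.631, 0.256, 0.176]]
rest 0.74 [285. 191.  14.   4.] [[0.594, 0.229, 0.045], [0.6, 0.242, 0.173], [0.609, 0.254, 0.176]]
rest 0.6
[... 1071 characters left out ...]
.  55.] [[0.487, 0.236, 0.003], [0.522, 0.404, 0.017], [0.598, 0.463, 0.057]]
rest 0.62 [337. 202.  57.  22.] [[0.435, -0.062, 0.009], [0.486, -0.013, 0.017], [0.604, 0.012, 0.055]]
rest 0.55 [265. 246.  73.  55.] [[0.487, 0.237, 0.005], [0.522, 0.401, 0.017], [0.599, 0.462, 0.056]]
small_spanner 0.49 [317. 229.  36.  13.] [[0.421, 0.173, 0.003], [0.471, 0.185, 0.006], [0.545, 0.194, 0.01]]
white_mug 0.75 [241. 292.  33.  46.] [[0.404, 0.558, 0.008], [0.432, 0.605, 0.058], [0.476, 0.63, 0.087]]
jar 0.66 [240. 293.  31.  50.] [[0.404, 0.557, 0.008], [0.433, 0.605, 0.058], [0.476, 0.63, 0.087]]
jar 0.61 [217. 272.  20.  40.] [[0.522, 0.535, 0.006], [0.539, 0.574, 0.062], [0.577, 0.587, 0.082]]
```

View pics/top0.png

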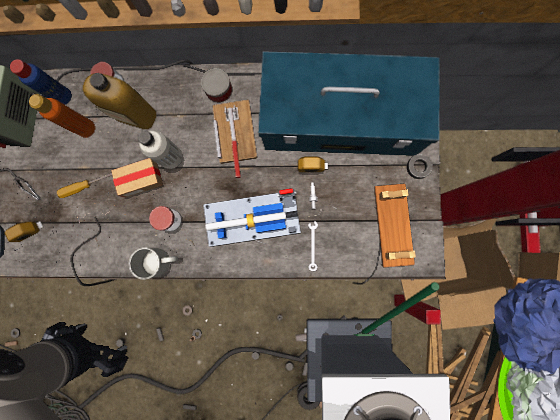

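View pics/side0.png

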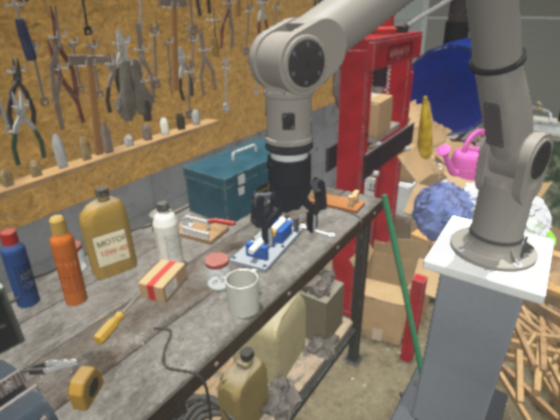

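The top view shows the jig at (252,220), leaf upright with its red pad at (287,191), so the leaf side is world -y. The rest is at (393,226), with the spanner and plug between them. Next I fit rough poses.

Run:
```python
from h import *
P=np.load("top0.npy");im=cv2.imread("pics/top0.png").astype(int)
def box(x0,x1,y0,y1,z0,z1): return (P[...,0]>x0)&(P[...,0]<x1)&(P[...,1]>y0)&(P[...,1]<y1)&(P[...,2]>z0)&(P[...,2]<z1)
b,g,r=im[...,0],im[...,1],im[...,2]
def line(m,t):
    q=P[m];c=q.mean(0);u=np.linalg.svd((q-c)[:,:2],full_matrices=False)[2][0]
    s=(q-c)[:,:2]@u;print(t,len(q),c.round(4),u.round(3),np.round(np.degrees(np.arctan2(u[1],u[0])),1),s.min().round(3),s.max().round(3))
line(box(.5,.6,.2,.47,.04,.075)&(abs(r-b)<40)&(r>0)&(P[...,2]>.05),"shaft")
line(box(.5,.6,.2,.47,.05,.08)&(r-b>60),"collar")
for t,m in(("jigplate",box(.46,.64,.19,.5,.005,.022)),("rest",box(.4,.65,-.1,.05,.006,.06)),("leaf",box(.56,.65,.2,.28,.1,.2))):
    q=P[m][:,:2].astype(np.float32);print(t,len(q),cv2.minAreaRect(q))
```

```text
shaft 630 [0.5428 0.3276 0.0576] [ 0.11  -0.994] -83.7 -0.118 0.111
collar 82 [0.543  0.3349 0.0634] [-0.991 -0.131] -172.5 -0.017 0.014
jigplate 2425 ((0.5552473068237305, 0.34777551889419556), (0.16837099194526672, 0.3083421289920807), 3.690682888031006)
rest 2674 ((0.5195797085762024, -0.03386847674846649), (0.1323469877243042, 0.23690776526927948), 89.05491638183594)
leaf 71 ((0.5988012552261353, 0.24211208522319794), (0.009647875092923641, 0.029222074896097183), 9.146557807922363)
```

```bash
python3 -m jog '[{"gripper":0,"dx":0.03,"dy":-0.03,"rz":-7},{"gripper":0,"dx":0.06,"dy":-0.057,"rz":-14},{"gripper":0,"dx":0.09,"dy":-0.085,"rz":-21},{"gripper":0,"dx":0.12,"dy":-0.113,"rz":-28},{"gripper":0,"dx":0.15,"dy":-0.142,"rz":-35},{"gripper":0,"dx":0.18,"dy":-0.17,"rz":-42},{"gripper":0,"dx":0.215,"dy":-0.2,"rz":-50},{"gripper":0,"dx":0.243,"dy":-0.229,"rz":-57},{"gripper":0,"dx":0.243,"dy":-0.229,"rz":-57},{"gripper":0,"dx":0.243,"dy":-0.229,"rz":-57}]'
cat > look.py <<'E'
import sys
from h import *
n,f=sys.argv[1:3]
c=read_camera(n);P=cloud(c);np.save(f+".npy",P);cv2.imwrite("pics/"+f+".png",c["pixels"])
print(np.round(c["cam_to_world"],3).tolist())
o=get_obs();print(np.round(o["eef_pos"],4),np.round(o["tool_rot"],3),np.round(o["q"],2))
E
python3 look.py wrist w1; python3 look.py top t1
```

```text
[[0.437, 0.849, 0.297, 0.22], [0.899, -0.413, -0.142, 0.643], [0.002, 0.329, -0.944, 0.373], [0.0, 0.0, 0.0, 1.0]]
[0.2953 0.607  0.2503] [ 0.689  0.159  0.689 -0.159] [-1.23  0.48  0.02  1.56 -0.01  1.11 -0.08]
[[-0.005, -0.995, 0.104, 0.476], [-0.999, 0.008, 0.035, 0.224], [-0.036, -0.103, -0.994, 1.025], [0.0, 0.0, 0.0, 1.0]]
[0.2953 0.607  0.2503] [ 0.689  0.159  0.689 -0.159] [-1.23  0.48  0.02  1.56 -0.01  1.11 -0.08]$[0]: bad value
```

View pics/w1.png

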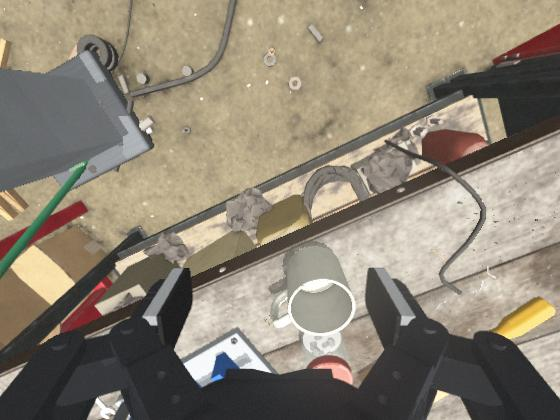

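The first move was refused because every row needs all its keys. The wrist picture is therefore still from the start pose: mug at (320,290), jig corner at (225,365).

```bash
python3 -m jog '[{"gripper":0,"dx":0.03,"dy":-0.03,"dz":0,"rx":0,"ry":0,"rz":-7},{"gripper":0,"dx":0.06,"dy":-0.057,"dz":0,"rx":0,"ry":0,"rz":-14},{"gripper":0,"dx":0.09,"dy":-0.085,"dz":0,"rx":0,"ry":0,"rz":-21},{"gripper":0,"dx":0.12,"dy":-0.113,"dz":0,"rx":0,"ry":0,"rz":-28},{"gripper":0,"dx":0.15,"dy":-0.142,"dz":0,"rx":0,"ry":0,"rz":-35},{"gripper":0,"dx":0.18,"dy":-0.17,"dz":0,"rx":0,"ry":0,"rz":-42},{"gripper":0,"dx":0.215,"dy":-0.2,"dz":0,"rx":0,"ry":0,"rz":-50},{"gripper":0,"dx":0.243,"dy":-0.229,"dz":0,"rx":0,"ry":0,"rz":-57},{"gripper":0,"dx":0.243,"dy":-0.229,"dz":0,"rx":0,"ry":0,"rz":-57},{"gripper":0,"dx":0.243,"dy":-0.229,"dz":0,"rx":0,"ry":0,"rz":-57}]'
python3 look.py wrist w1; python3 look.py top t1
```

```text
t: 2.1
eef_pos: [0.539, 0.377, 0.2503]
tool_rot: [0.529, 0.469, 0.529, -0.469]
contact_force: [-0.8, 0.6, 0.1]
gripper_width: 0.999
[[0.993, 0.114, 0.041, 0.529], [0.122, -0.938, -0.325, 0.46], [0.002, 0.328, -0.945, 0.373], [0.0, 0.0, 0.0, 1.0]]
[0.5378 0.3786 0.2502] [ 0.53   0.468  0.53  -0.468] [-0.93  0.46  0.31  1.62 -0.15  1.09 -0.45]
[[-0.005, -0.995, 0.104, 0.476], [-0.999, 0.008, 0.035, 0.224], [-0.036, -0.103, -0.994, 1.025], [0.0, 0.0, 0.0, 1.0]]
[0.5372 0.3794 0.2502] [ 0.53   0.468  0.531 -0.468] [-0.93  0.46  0.31  1.62 -0.15  1.09 -0.45]
```

View pics/w1.png

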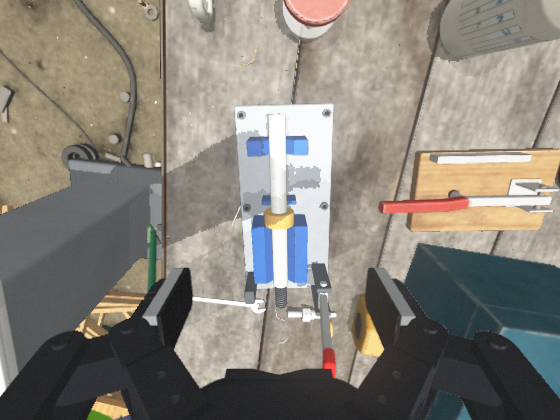

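Clear wrist view: collar at (279,217), threaded end at (280,298) on the leaf side, leaf upright at (325,320), grip zone around (279,185). Next I measure the jig pose.

```bash
cat > jig.py <<'E'
import sys
from h import *
f=sys.argv[1];P=np.load(f+".npy");im=cv2.imread("pics/"+f+".png");hsv=cv2.cvtColor(im,cv2.COLOR_BGR2HSV);H,S,V=hsv[...,0].astype(int),hsv[...,1],hsv[...,2]
reg=(P[...,0]>.46)&(P[...,0]<.62)&(P[...,1]>.2)&(P[...,1]<.48)
blue=reg&(H>100)&(H<130)&(S>120)
top=blue&(P[...,2]>.047)&(P[...,2]<.062)
n,l,st,_=cv2.connectedComponentsWithStats(top.astype(np.uint8))
allb=P[top]
for i in range(1,n):
    if st[i,4]>60:
        q=P[l==i];print("blue",st[i,4],cv2.minAreaRect(q[:,:2].astype(np.float32)),q[:,2].mean().round(4))
r=cv2.minAreaRect(allb[:,:2].astype(np.float32));print("blue all",r)
sh=reg&(S<60)&(V>90)&(P[...,2]>.05)&(P[...,2]<.066)
q=P[sh];
for _ in range(3):
    c=q.mean(0);u=np.linalg.svd((q-c)[:,:2],full_matrices=False)[2][0];u*=np.sign(u[1]);nrm=np.array([u[1],-u[0]])
    d=(q-c)[:,:2]@nrm;q=q[abs(d-np.median(d))<.012]
s=(q[:,:2]-c[:2])@u
print("shaft",len(q),c.round(4),"yaw",np.degrees(np.arctan2(-u[0],u[1])).round(2),"ends",s.min().round(4),s.max().round(4),"ztop",np.percentile(q[:,2],95).round(4))
co=reg&(H>15)&(H<32)&(S>110)&(P[...,2]>.045)&(P[...,2]<.075)
q=P[co];s=(q[:,:2]-c[:2])@u;a,b=np.percentile(s,[2,98]);m=c[:2]+u*(a+b)/2
print("collar",len(q),"width",(b-a).round(4),"on axis",m.round(4),"top",np.percentile(q[:,2],95).round(4))
# longitudinal coordinates relative to collar
for i in range(1,n):
    if st[i,4]>60:
        t=(P[l==i][:,:2]-m);print("blue along",np.percentile(t@u,[1,99]).round(4),"across",np.percentile(t@nrm,[1,99]).round(4))
pl=reg&(P[...,2]>.008)&(P[...,2]<.02);t=P[pl][:,:2]-m
print("plate along",np.percentile(t@u,[.5,99.5]).round(4),"across",np.percentile(t@nrm,[1,99]).round(4), "z",np.median(P[pl][:,2]).round(4))
E
python3 jig.py w1
```

```text
blue 196 ((0.5096622109413147, 0.4107273519039154), (0.013703874312341213, 0.01459368783980608), 5.7763566970825195) 0.0534
blue 281 ((0.5539789199829102, 0.41724491119384766), (0.021812686696648598, 0.014354928396642208), 9.25446891784668) 0.0525
blue 1002 ((0.5315126776695251, 0.28725361824035645), (0.02216927334666252, 0.07423135638237), 8.170557975769043) 0.0524
blue 1008 ((0.5722974538803101, 0.29292434453964233), (0.021531932055950165, 0.07490551471710205), 8.113594055175781) 0.0524
blue all ((0.5448699593544006, 0.3372161388397217), (0.06292994320392609, 0.17051613330841064), 8.275457382202148)
shaft 2698 [0.5433 0.3501 0.0563] yaw 8.26 ends -0.1318 0.0974 ztop 0.0588
collar 292 width 0.0135 on axis [0.5452 0.337 ] top 0.0663
blue along [0.0712 0.0854] across [-0.0315 -0.0175]
blue along [0.0717 0.0853] across [0.0104 0.0311]
blue along [-0.0834 -0.011 ] across [-0.0314 -0.0103]
blue along [-0.0833 -0.0114] across [0.0102 0.031 ]
plate along [-0.1172  0.1193] across [-0.047   0.0629] z 0.0135
```

```bash
python3 -m jog '[{"gripper":0,"dx":0.001,"dy":0,"dz":-0.03,"rx":0,"ry":0,"rz":1.2},{"gripper":0,"dx":0.001,"dy":0,"dz":-0.065,"rx":0,"ry":0,"rz":1.2},{"gripper":0,"dx":0.001,"dy":0,"dz":-0.1,"rx":0,"ry":0,"rz":1.2},{"gripper":0,"dx":0.001,"dy":0,"dz":-0.13,"rx":0,"ry":0,"rz":1.2},{"gripper":0,"dx":0.001,"dy":0,"dz":-0.155,"rx":0,"ry":0,"rz":1.2},{"gripper":0,"dx":0.001,"dy":0,"dz":-0.175,"rx":0,"ry":0,"rz":1.2},{"gripper":0,"dx":0.001,"dy":0,"dz":-0.19,"rx":0,"ry":0,"rz":1.2},{"gripper":0,"dx":0.001,"dy":0,"dz":-0.2,"rx":0,"ry":0,"rz":1.2},{"gripper":0,"dx":0.001,"dy":0,"dz":-0.2,"rx":0,"ry":0,"rz":1.2},{"gripper":0,"dx":0.001,"dy":0,"dz":-0.2,"rx":0,"ry":0,"rz":1.2}]'
python3 look.py wrist w2
```

```text
t: 3.2
eef_pos: [0.5396, 0.3786, 0.051]
tool_rot: [0.535, 0.463, 0.535, -0.462]
contact_force: [0.5, 0.2, 0.5]
gripper_width: 1.001
[[0.989, 0.136, 0.049, 0.528], [0.145, -0.935, -0.323, 0.462], [0.002, 0.327, -0.945, 0.174], [0.0, 0.0, 0.0, 1.0]]
[0.5399 0.3786 0.0514] [ 0.535  0.463  0.535 -0.462] [-0.88  0.69  0.24  1.74 -0.23  0.73 -0.37]
```

View pics/w2.png

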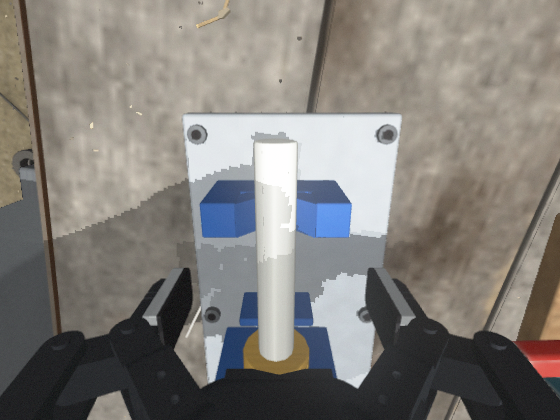

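Shaft at column 276 lies between the fingers (190 and 368, mid 279), so I close.

```bash
python3 -m jog '[{"gripper":0.5,"dx":0,"dy":0,"dz":0,"rx":0,"ry":0,"rz":0},{"gripper":0.7,"dx":0,"dy":0,"dz":0,"rx":0,"ry":0,"rz":0},{"gripper":1,"dx":0,"dy":0,"dz":0,"rx":0,"ry":0,"rz":0},{"gripper":1,"dx":0,"dy":0,"dz":0,"rx":0,"ry":0,"rz":0},{"gripper":1,"dx":0,"dy":0,"dz":0,"rx":0,"ry":0,"rz":0},{"gripper":1,"dx":0,"dy":0,"dz":0,"rx":0,"ry":0,"rz":0},{"gripper":1,"dx":0,"dy":0,"dz":0,"rx":0,"ry":0,"rz":0},{"gripper":1,"dx":0,"dy":0,"dz":0,"rx":0,"ry":0,"rz":0}]' 80
```

```text
t: 4.05
eef_pos: [0.5384, 0.378, 0.0507]
tool_rot: [0.534, 0.462, 0.535, -0.463]
contact_force: [-3.4, -1.6, 5.6]
gripper_width: 0.181
```

```bash
python3 -m jog '[{"gripper":1,"dx":0,"dy":0,"dz":0.005,"rx":0,"ry":0,"rz":0},{"gripper":1,"dx":0,"dy":0,"dz":0.015,"rx":0,"ry":0,"rz":0},{"gripper":1,"dx":0,"dy":0,"dz":0.035,"rx":0,"ry":0,"rz":0},{"gripper":1,"dx":0,"dy":0,"dz":0.065,"rx":0,"ry":0,"rz":0},{"gripper":1,"dx":0,"dy":0,"dz":0.1,"rx":0,"ry":0,"rz":0},{"gripper":1,"dx":0,"dy":0,"dz":0.14,"rx":0,"ry":0,"rz":0},{"gripper":1,"dx":0,"dy":0,"dz":0.175,"rx":0,"ry":0,"rz":0},{"gripper":1,"dx":0,"dy":0,"dz":0.2,"rx":0,"ry":0,"rz":0},{"gripper":1,"dx":0,"dy":0,"dz":0.21,"rx":0,"ry":0,"rz":0},{"gripper":1,"dx":0,"dy":0,"dz":0.21,"rx":0,"ry":0,"rz":0}]'
python3 look.py wrist w3
python3 - <<'E'
from h import *
c=read_camera("side");P=cloud(c)
cv2.imwrite("pics/s3.png",cv2.resize(c["pixels"][120:330,150:430],None,fx=2.5,fy=2.5))
T=np.load("t1.npy");m=(T[...,0]>.4)&(T[...,0]<.66)&(T[...,1]>-.1)&(T[...,1]<.06)
for n,a,b in(("base",.009,.02),("blocks",.04,.062)):
    k=(m&(T[...,2]>a)&(T[...,2]<b)).astype(np.uint8);N,l,st,_=cv2.connectedComponentsWithStats(k)
    for i in range(1,N):
        if st[i,4]>12: print(n,st[i],cv2.minAreaRect(T[l==i][:,:2].astype(np.float32)),T[l==i][:,2].mean())
E
```

```text
t: 5.05
eef_pos: [0.5399, 0.3782, 0.2618]
tool_rot: [0.535, 0.464, 0.535, -0.462]
contact_force: [0.9, 0.1, -3.8]
gripper_width: 0.185
[[0.99, 0.135, 0.05, 0.528], [0.144, -0.936, -0.322, 0.461], [0.004, 0.326, -0.945, 0.385], [0.0, 0.0, 0.0, 1.0]]
[0.5391 0.3779 0.26  ] [ 0.535  0.463  0.535 -0.463] [-0.93  0.45  0.31  1.6  -0.15  1.11 -0.43]
base [414 175   7   3  15] ((0.658312976360321, -0.09163470566272736), (0.014593446627259254, 0.005298849660903215), 78.47589111328125) 0.01654288111479203
base [ 374  184   41   84 2197] ((0.5322412252426147, -0.02967808023095131), (0.21092034876346588, 0.08187196403741837), 4.398007869720459) 0.014500253600156205
blocks [394 189  15   8  93] ((0.6091955900192261, -0.040823884308338165), (0.016094878315925598, 0.03128517419099808), 4.934415817260742) 0.04990327910223498
blocks [381 191  13   7  83] ((0.6065725088119507, -0.006939221173524857), (0.01595885492861271, 0.03157886490225792), 2.1238973140716553) 0.05096186151358678
blocks [387 251  29   9 171] ((0.45603471994400024, -0.03543154150247574), (0.015812376514077187, 0.06505095213651657), 4.351418972015381) 0.05058046059013714
```

View pics/s3.png

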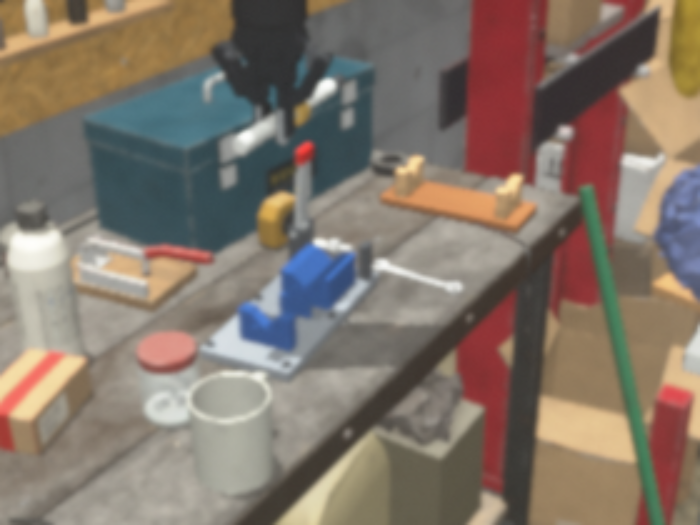

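Shaft is held level (collar at (300,110), leaf tip at (305,152)) and the jig is empty. I check the clearance to the toolbox before the carry.

Run:
```python
import numpy as np
T=np.load("top0.npy");m=(T[...,1]>-.15)&(T[...,1]<.21)&(T[...,2]>.08)&(T[...,0]>.4)&(T[...,0]<.85)
print(np.percentile(T[m],[0,1,5,50,99],axis=0).round(3))
```

```text
[[ 0.711 -0.106  0.08 ]
 [ 0.714 -0.098  0.086]
 [ 0.718 -0.086  0.111]
 [ 0.775  0.051  0.166]
 [ 0.848  0.206  0.196]]
```

```bash
python3 -m jog '[{"gripper":1,"dx":-0.002,"dy":-0.012,"dz":0,"rx":0,"ry":0,"rz":2},{"gripper":1,"dx":-0.005,"dy":-0.035,"dz":0,"rx":0,"ry":0,"rz":6},{"gripper":1,"dx":-0.01,"dy":-0.07,"dz":0,"rx":0,"ry":0,"rz":13},{"gripper":1,"dx":-0.015,"dy":-0.11,"dz":0,"rx":0,"ry":0,"rz":21},{"gripper":1,"dx":-0.02,"dy":-0.15,"dz":0,"rx":0,"ry":0,"rz":29},{"gripper":1,"dx":-0.025,"dy":-0.19,"dz":0,"rx":0,"ry":0,"rz":37},{"gripper":1,"dx":-0.03,"dy":-0.23,"dz":0,"rx":0,"ry":0,"rz":45},{"gripper":1,"dx":-0.035,"dy":-0.27,"dz":0,"rx":0,"ry":0,"rz":53},{"gripper":1,"dx":-0.039,"dy":-0.31,"dz":0,"rx":0,"ry":0,"rz":61},{"gripper":1,"dx":-0.043,"dy":-0.345,"dz":0,"rx":0,"ry":0,"rz":69}]'
python3 -m jog '[{"gripper":1,"dx":-0.003,"dy":-0.03,"dz":0,"rx":0,"ry":0,"rz":7},{"gripper":1,"dx":-0.005,"dy":-0.05,"dz":0,"rx":0,"ry":0,"rz":12.5},{"gripper":1,"dx":-0.006,"dy":-0.06,"dz":0,"rx":0,"ry":0,"rz":15.5},{"gripper":1,"dx":-0.006,"dy":-0.066,"dz":0,"rx":0,"ry":0,"rz":17},{"gripper":1,"dx":-0.006,"dy":-0.066,"dz":0,"rx":0,"ry":0,"rz":17.1},{"gripper":1,"dx":-0.006,"dy":-0.066,"dz":0,"rx":0,"ry":0,"rz":17.1},{"gripper":1,"dx":-0.006,"dy":-0.066,"dz":0,"rx":0,"ry":0,"rz":17.1}]'
python3 look.py wrist w4
```

```text
t: 6.15
eef_pos: [0.4946, 0.0306, 0.2585]
tool_rot: [0.702, 0.076, 0.704, -0.077]
contact_force: [0.9, 0.4, -1.9]
gripper_width: 0.183
t: 6.85
eef_pos: [0.49, -0.0324, 0.2596]
tool_rot: [0.706, -0.027, 0.707, 0.027]
contact_force: [-0.5, -0.5, -2.1]
gripper_width: 0.185
[[-0.077, 0.942, 0.327, 0.406], [0.997, 0.072, 0.026, -0.04], [0.001, 0.329, -0.944, 0.383], [0.0, 0.0, 0.0, 1.0]]
[ 0.4901 -0.0324  0.2598] [ 0.706 -0.027  0.707  0.027] [-0.29  0.16  0.26  1.99 -0.05  1.    1.64]
```

View pics/w4.png

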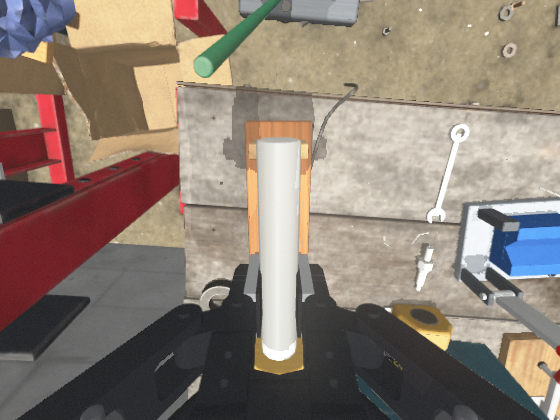

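Shaft hangs over the rest (base at columns 246–312, rows 122–255), lined up by eye. I measure both in this picture.

Run:
```python
from h import *
P=np.load("w4.npy");im=cv2.imread("pics/w4.png");hsv=cv2.cvtColor(im,cv2.COLOR_BGR2HSV);H,S=hsv[...,0],hsv[...,1]
X,Y,Z=P[...,0],P[...,1],P[...,2]
base=(Z>.008)&(Z<.02)&(H<22)&(S>80)&(abs(Y+.03)<.07)&(X>.4)&(X<.62)
q=P[base];print("base",len(q),np.percentile(q,[0.5,50,99.5],axis=0).round(4))
# side edges at several x
for x in np.arange(.44,.53,.02):
    s=q[abs(q[:,0]-x)<.008];print(x.round(2),len(s),np.percentile(s[:,1],[1,99]).round(4) if len(s)>9 else "")
bl=(Z>.04)&(Z<.06)&(abs(Y+.03)<.05)&(X>.42)&(X<.5);q=P[bl];print("block",len(q),np.percentile(q,[1,50,99],axis=0).round(4), cv2.minAreaRect(q[:,:2].astype(np.float32)))
sh=(Z>.24)&(Z<.29)&(S<60)&(hsv[...,2]>110)&(abs(Y+.035)<.03)&(X<.53);q=P[sh]
A=np.polyfit(q[:,0],q[:,1],1);print("shaft",len(q),np.percentile(q,[1,50,99],axis=0).round(4),np.degrees(np.arctan(A[0])).round(2),"y at .49",np.polyval(A,.49).round(4), "tilt",np.polyfit(q[:,0],q[:,2],1)[0].round(4))
```

```text
base 3209 [[ 0.4277 -0.0755  0.0102]
 [ 0.4899 -0.0391  0.0135]
 [ 0.6019  0.0127  0.0156]]
0.44 908 [-0.0758  0.0016]
0.46 111 [-0.0755  0.004 ]
0.48 250 [-0.0733  0.0059]
0.5 254 [-0.072   0.0069]
0.52 247 [-0.0704  0.0089]
block 225 [[ 0.4479 -0.067   0.0461]
 [ 0.4575 -0.0589  0.0535]
 [ 0.4673 -0.0042  0.0553]] ((0.4577620327472687, -0.03573685884475708), (0.0155520373955369, 0.06310249119997025), 4.34391975402832)
shaft 9452 [[ 0.4208 -0.0471  0.2491]
 [ 0.4666 -0.0349  0.2663]
 [ 0.5228 -0.0204  0.277 ]] 4.32 y at .49 -0.033 tilt -0.0037
```

```bash
python3 -m jog '[{"gripper":1,"dx":0,"dy":0,"dz":-0.015,"rx":0,"ry":0,"rz":0},{"gripper":1,"dx":0,"dy":0,"dz":-0.045,"rx":0,"ry":0,"rz":0},{"gripper":1,"dx":0,"dy":0,"dz":-0.08,"rx":0,"ry":0,"rz":0},{"gripper":1,"dx":0,"dy":0,"dz":-0.115,"rx":0,"ry":0,"rz":0},{"gripper":1,"dx":0,"dy":0,"dz":-0.145,"rx":0,"ry":0,"rz":0},{"gripper":1,"dx":0,"dy":0,"dz":-0.17,"rx":0,"ry":0,"rz":0},{"gripper":1,"dx":0,"dy":0,"dz":-0.185,"rx":0,"ry":0,"rz":0},{"gripper":1,"dx":0,"dy":0,"dz":-0.195,"rx":0,"ry":0,"rz":0},{"gripper":1,"dx":0,"dy":0,"dz":-0.2,"rx":0,"ry":0,"rz":0},{"gripper":1,"dx":0,"dy":0,"dz":-0.204,"rx":0,"ry":0,"rz":0}]'
python3 -m jog '[{"gripper":1,"dx":0,"dy":0,"dz":-0.001,"rx":0,"ry":0,"rz":0},{"gripper":1,"dx":0,"dy":0,"dz":-0.002,"rx":0,"ry":0,"rz":0},{"gripper":1,"dx":0,"dy":0,"dz":-0.003,"rx":0,"ry":0,"rz":0},{"gripper":1,"dx":0,"dy":0,"dz":-0.004,"rx":0,"ry":0,"rz":0},{"gripper":1,"dx":0,"dy":0,"dz":-0.0045,"rx":0,"ry":0,"rz":0},{"gripper":1,"dx":0,"dy":0,"dz":-0.0045,"rx":0,"ry":0,"rz":0}]'
```

```text
t: 7.9
eef_pos: [0.4908, -0.0328, 0.0564]
tool_rot: [0.707, -0.027, 0.706, 0.027]
contact_force: [0.4, -0.4, -2.4]
gripper_width: 0.183
t: 8.5
eef_pos: [0.4903, -0.033, 0.0518]
tool_rot: [0.707, -0.027, 0.707, 0.027]
contact_force: [-0.1, 0.7, -2.6]
gripper_width: 0.182
```

```bash
python3 -m jog '[{"gripper":1,"dx":0,"dy":0,"dz":-0.0005,"rx":0,"ry":0,"rz":0},{"gripper":1,"dx":0,"dy":0,"dz":-0.001,"rx":0,"ry":0,"rz":0},{"gripper":1,"dx":0,"dy":0,"dz":-0.0015,"rx":0,"ry":0,"rz":0},{"gripper":1,"dx":0,"dy":0,"dz":-0.0015,"rx":0,"ry":0,"rz":0}]'
python3 look.py wrist w5
```

```text
t: 8.9
eef_pos: [0.4904, -0.0329, 0.0506]
tool_rot: [0.707, -0.027, 0.707, 0.027]
contact_force: [-0.6, 0.8, 3.9]
gripper_width: 0.185
[[-0.077, 0.941, 0.329, 0.406], [0.997, 0.072, 0.027, -0.04], [0.001, 0.33, -0.944, 0.174], [0.0, 0.0, 0.0, 1.0]]
[ 0.4904 -0.0329  0.0506] [ 0.707 -0.027  0.706  0.027] [-0.21  0.49  0.19  2.15 -0.18  0.52  1.75]
```

```bash
python3 -m jog '[{"gripper":0.7,"dx":0,"dy":0,"dz":0,"rx":0,"ry":0,"rz":0},{"gripper":0.4,"dx":0,"dy":0,"dz":0,"rx":0,"ry":0,"rz":0},{"gripper":0,"dx":0,"dy":0,"dz":0,"rx":0,"ry":0,"rz":0},{"gripper":0,"dx":0,"dy":0,"dz":0,"rx":0,"ry":0,"rz":0},{"gripper":0,"dx":0,"dy":0,"dz":0,"rx":0,"ry":0,"rz":0},{"gripper":0,"dx":0,"dy":0,"dz":0,"rx":0,"ry":0,"rz":0},{"gripper":0,"dx":0,"dy":0,"dz":0,"rx":0,"ry":0,"rz":0}]' 80
python3 -m jog '[{"gripper":0,"dx":0,"dy":0,"dz":0.02,"rx":0,"ry":0,"rz":0},{"gripper":0,"dx":0,"dy":0,"dz":0.06,"rx":0,"ry":0,"rz":0},{"gripper":0,"dx":0.01,"dy":0,"dz":0.1,"rx":0,"ry":0,"rz":0},{"gripper":0,"dx":0.03,"dy":0.002,"dz":0.14,"rx":0,"ry":0,"rz":0},{"gripper":0,"dx":0.06,"dy":0.004,"dz":0.17,"rx":0,"ry":0,"rz":0},{"gripper":0,"dx":0.084,"dy":0.006,"dz":0.18,"rx":0,"ry":0,"rz":0},{"gripper":0,"dx":0.084,"dy":0.006,"dz":0.18,"rx":0,"ry":0,"rz":0},{"gripper":0,"dx":0.084,"dy":0.006,"dz":0.18,"rx":0,"ry":0,"rz":0}]'
python3 look.py wrist w6
```

```text
t: 9.65
eef_pos: [0.4903, -0.033, 0.0503]
tool_rot: [0.707, -0.027, 0.707, 0.027]
contact_force: [1.0, -0.0, -0.1]
gripper_width: 0.997
t: 10.45
eef_pos: [0.5739, -0.027, 0.2298]
tool_rot: [0.706, -0.027, 0.707, 0.027]
contact_force: [-0.1, 0.3, -0.3]
gripper_width: 0.996
[[-0.076, 0.942, 0.328, 0.49], [0.997, 0.072, 0.026, -0.034], [0.001, 0.329, -0.944, 0.353], [0.0, 0.0, 0.0, 1.0]]
[ 0.573  -0.0272  0.2293] [ 0.706 -0.027  0.707  0.027] [-0.27  0.34  0.26  1.84 -0.1   0.98  1.68]
```

View pics/w6.png

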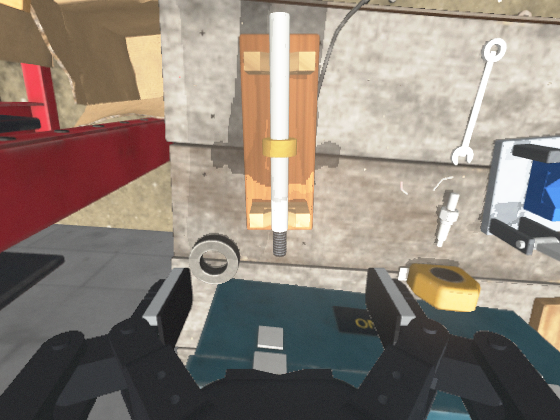

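Shaft lies in the rest: collar at (281,147), threaded end at (280,243) beyond the far block, both V-blocks supporting it.

```bash
cat > col.py <<'E'
import sys
from h import *
f=sys.argv[1];cx,cy,z0,z1=map(float,sys.argv[2:6])
P=np.load(f+".npy");hsv=cv2.cvtColor(cv2.imread("pics/"+f+".png"),cv2.COLOR_BGR2HSV);H,S,V=hsv[...,0],hsv[...,1],hsv[...,2]
reg=(np.hypot(P[...,0]-cx,P[...,1]-cy)<.14)&(P[...,2]>z0)&(P[...,2]<z1)
q=P[reg&(S<60)&(V>110)]
for _ in range(4):
    c=q.mean(0);u=np.linalg.svd((q-c)[:,:2],full_matrices=False)[2][0];n=np.array([u[1],-u[0]]);d=(q-c)[:,:2]@n;q=q[abs(d-np.median(d))<.012]
print("shaft",len(q),c.round(4),"dir",np.degrees(np.arctan2(u[1],u[0])).round(2),"z",np.percentile(q[:,2],95).round(4))
k=reg&(H>15)&(H<32)&(S>110);q=P[k];q=q[np.hypot(q[:,0]-cx,q[:,1]-cy)<.04];s=(q[:,:2]-c[:2])@u;a,b=np.percentile(s,[2,98]);print("collar",len(q),(b-a).round(4),(c[:2]+u*(a+b)/2).round(4))
E
python3 col.py w6 .532 -.03 .047 .08
```

```text
shaft 4003 [ 0.5158 -0.0313  0.0563] dir 4.46 z 0.0589
collar 598 0.0148 [ 0.5326 -0.03  ]
```

```bash
python3 -m jog '[{"gripper":0,"dx":0.0005,"dy":0,"dz":-0.03,"rx":0,"ry":0,"rz":0},{"gripper":0,"dx":0.0005,"dy":0,"dz":-0.065,"rx":0,"ry":0,"rz":0},{"gripper":0,"dx":0.0005,"dy":0,"dz":-0.1,"rx":0,"ry":0,"rz":0},{"gripper":0,"dx":0.0005,"dy":0,"dz":-0.13,"rx":0,"ry":0,"rz":0},{"gripper":0,"dx":0.0005,"dy":0,"dz":-0.155,"rx":0,"ry":0,"rz":0},{"gripper":0,"dx":0.0005,"dy":0,"dz":-0.17,"rx":0,"ry":0,"rz":0},{"gripper":0,"dx":0.0005,"dy":0,"dz":-0.18,"rx":0,"ry":0,"rz":0},{"gripper":0,"dx":0.0005,"dy":0,"dz":-0.18,"rx":0,"ry":0,"rz":0}]'
python3 -m jog '[{"gripper":0.5,"dx":0,"dy":0,"dz":0,"rx":0,"ry":0,"rz":0},{"gripper":0.7,"dx":0,"dy":0,"dz":0,"rx":0,"ry":0,"rz":0},{"gripper":1,"dx":0,"dy":0,"dz":0,"rx":0,"ry":0,"rz":0},{"gripper":1,"dx":0,"dy":0,"dz":0,"rx":0,"ry":0,"rz":0},{"gripper":1,"dx":0,"dy":0,"dz":0,"rx":0,"ry":0,"rz":0},{"gripper":1,"dx":0,"dy":0,"dz":0,"rx":0,"ry":0,"rz":0},{"gripper":1,"dx":0,"dy":0,"dz":0,"rx":0,"ry":0,"rz":0},{"gripper":1,"dx":0,"dy":0,"dz":0,"rx":0,"ry":0,"rz":0}]' 80
python3 -m jog '[{"gripper":1,"dx":0,"dy":0,"dz":0.005,"rx":0,"ry":0,"rz":0},{"gripper":1,"dx":0,"dy":0,"dz":0.015,"rx":0,"ry":0,"rz":0},{"gripper":1,"dx":0,"dy":0,"dz":0.035,"rx":0,"ry":0,"rz":0},{"gripper":1,"dx":0,"dy":0,"dz":0.065,"rx":0,"ry":0,"rz":0},{"gripper":1,"dx":0,"dy":0,"dz":0.1,"rx":0,"ry":0,"rz":0},{"gripper":1,"dx":0,"dy":0,"dz":0.14,"rx":0,"ry":0,"rz":0},{"gripper":1,"dx":0,"dy":0,"dz":0.175,"rx":0,"ry":0,"rz":0},{"gripper":1,"dx":0,"dy":0,"dz":0.2,"rx":0,"ry":0,"rz":0},{"gripper":1,"dx":0,"dy":0,"dz":0.21,"rx":0,"ry":0,"rz":0},{"gripper":1,"dx":0,"dy":0,"dz":0.21,"rx":0,"ry":0,"rz":0}]'
python3 look.py wrist w7; python3 col.py w7 .5326 -.03 .24 .3
```

```text
t: 11.3
eef_pos: [0.5737, -0.0271, 0.0493]
tool_rot: [0.706, -0.027, 0.707, 0.027]
contact_force: [-0.9, 0.6, 0.2]
gripper_width: 1.0
t: 12.1
eef_pos: [0.5751, -0.0263, 0.051]
tool_rot: [0.707, -0.027, 0.706, 0.027]
contact_force: [-0.2, 1.2, 5.8]
gripper_width: 0.185
t: 13.1
eef_pos: [0.5753, -0.0272, 0.2616]
tool_rot: [0.708, -0.027, 0.706, 0.027]
contact_force: [0.6, -0.1, -2.1]
gripper_width: 0.184
[[-0.076, 0.94, 0.331, 0.491], [0.997, 0.071, 0.027, -0.034], [0.001, 0.332, -0.943, 0.384], [0.0, 0.0, 0.0, 1.0]]
[ 0.5744 -0.0271  0.26  ] [ 0.707 -0.027  0.707  0.027] [-0.28  0.31  0.28  1.8  -0.1   1.04  1.68]
shaft 14213 [ 0.5232 -0.0319  0.2663] dir 4.39 z 0.2691
collar 3485 0.0149 [ 0.5322 -0.0312]
```

```bash
python3 -m jog '[{"gripper":1,"dx":-0.001,"dy":0.012,"dz":0,"rx":0,"ry":0,"rz":2},{"gripper":1,"dx":-0.003,"dy":0.033,"dz":0,"rx":0,"ry":0,"rz":7},{"gripper":1,"dx":-0.006,"dy":0.065,"dz":0,"rx":0,"ry":0,"rz":14},{"gripper":1,"dx":-0.009,"dy":0.1,"dz":0,"rx":0,"ry":0,"rz":22},{"gripper":1,"dx":-0.012,"dy":0.135,"dz":0,"rx":0,"ry":0,"rz":30},{"gripper":1,"dx":-0.015,"dy":0.17,"dz":0,"rx":0,"ry":0,"rz":38},{"gripper":1,"dx":-0.018,"dy":0.205,"dz":0,"rx":0,"ry":0,"rz":46},{"gripper":1,"dx":-0.021,"dy":0.24,"dz":0,"rx":0,"ry":0,"rz":54},{"gripper":1,"dx":-0.024,"dy":0.275,"dz":0,"rx":0,"ry":0,"rz":62},{"gripper":1,"dx":-0.027,"dy":0.31,"dz":0,"rx":0,"ry":0,"rz":70}]'
python3 -m jog '[{"gripper":1,"dx":-0.003,"dy":0.03,"dz":0,"rx":0,"ry":0,"rz":7},{"gripper":1,"dx":-0.005,"dy":0.055,"dz":0,"rx":0,"ry":0,"rz":14},{"gripper":1,"dx":-0.007,"dy":0.075,"dz":0,"rx":0,"ry":0,"rz":19},{"gripper":1,"dx":-0.008,"dy":0.088,"dz":0,"rx":0,"ry":0,"rz":22.5},{"gripper":1,"dx":-0.0085,"dy":0.095,"dz":0,"rx":0,"ry":0,"rz":23.8},{"gripper":1,"dx":-0.0085,"dy":0.095,"dz":0,"rx":0,"ry":0,"rz":23.8},{"gripper":1,"dx":-0.0085,"dy":0.095,"dz":0,"rx":0,"ry":0,"rz":23.8},{"gripper":1,"dx":-0.0085,"dy":0.095,"dz":0,"rx":0,"ry":0,"rz":23.8}]'
python3 look.py wrist w8; python3 look.py side s8;python3 look.py top t8
python3 col.py w8 .545 .337 .24 .3;python3 col.py t8 .545 .337 .235 .3;python3 col.py t1 .545 .337 .05 .075
```

```text
t: 14.15
eef_pos: [0.5461, 0.285, 0.2582]
tool_rot: [0.56, -0.429, 0.563, 0.43]
contact_force: [1.4, 0.0, -2.0]
gripper_width: 0.182
t: 14.95
eef_pos: [0.5396, 0.3768, 0.26]
tool_rot: [-0.463, 0.534, -0.464, -0.534]
contact_force: [-0.5, -1.0, -2.4]
gripper_width: 0.184
[[-0.99, -0.133, -0.045, 0.552], [-0.14, 0.935, 0.326, 0.292], [-0.001, 0.329, -0.944, 0.383], [0.0, 0.0, 0.0, 1.0]]
[0.5396 0.3769 0.2602] [-0.463  0.534 -0.464 -0.534] [-0.59  0.45 -0.16  1.58  0.08  1.12  2.51]
[[-0.817, -0.236, 0.526, -0.068], [-0.576, 0.375, -0.727, 1.16], [-0.025, -0.896, -0.442, 0.631], [0.0, 0.0, 0.0, 1.0]]
[0.5397 0.3771 0.2604] [-0.464  0.534 -0.464 -0.534] [-0.59  0.45 -0.16  1.58  0.08  1.12  2.51]
[[-0.005, -0.995, 0.104, 0.476], [-0.999, 0.008, 0.035, 0.224], [-0.036, -0.103, -0.994, 1.025], [0.0, 0.0, 0.0, 1.0]]
[0.5396 0.3772 0.2604] [-0.464  0.534 -0.464 -0.534] [-0.59  0.45 -0.16  1.58  0.08  1.12  2.51]
shaft 14199 [0.5478 0.3237 0.2648] dir -81.73 z 0.2674
collar 3083 0.0148 [0.5464 0.3329]
shaft 478 [0.5538 0.2739 0.2657] dir -82.04 z 0.2688
collar 121 0.0155 [0.5455 0.3329]
shaft 344 [0.5465 0.3158 0.0576] dir -81.85 z 0.0616
collar 83 0.015 [0.5438 0.3349]
```

View pics/w8.png

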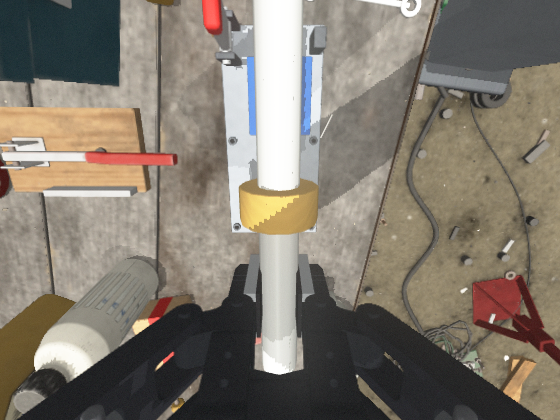

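```bash
python3 -m jog '[{"gripper":1,"dx":0,"dy":0,"dz":-0.015,"rx":0,"ry":0,"rz":0},{"gripper":1,"dx":0,"dy":0,"dz":-0.045,"rx":0,"ry":0,"rz":0},{"gripper":1,"dx":0,"dy":0,"dz":-0.08,"rx":0,"ry":0,"rz":0},{"gripper":1,"dx":0,"dy":0,"dz":-0.115,"rx":0,"ry":0,"rz":0},{"gripper":1,"dx":0,"dy":0,"dz":-0.145,"rx":0,"ry":0,"rz":0},{"gripper":1,"dx":0,"dy":0,"dz":-0.155,"rx":0,"ry":0,"rz":0},{"gripper":1,"dx":0,"dy":0,"dz":-0.16,"rx":0,"ry":0,"rz":0},{"gripper":1,"dx":0,"dy":0,"dz":-0.16,"rx":0,"ry":0,"rz":0},{"gripper":1,"dx":0,"dy":0,"dz":-0.16,"rx":0,"ry":0,"rz":0}]'
python3 look.py wrist w9;python3 look.py top t9
python3 col.py w9 .545 .337 .09 .13;python3 col.py t9 .545 .337 .09 .13
python3 - <<'E'
from h import *
P=np.load("w9.npy");hsv=cv2.cvtColor(cv2.imread("pics/w9.png"),cv2.COLOR_BGR2HSV);H,S=hsv[...,0],hsv[...,1]
a=np.radians(8.2);u=np.array([-np.sin(a),np.cos(a)]);n=np.array([np.cos(a),np.sin(a)])
m=(H>100)&(H<130)&(S>120)&(P[...,2]>.049)&(P[...,2]<.06)&(P[...,1]<.35)&(P[...,1]>.2)&(abs(P[...,0]-.55)<.06)
q=P[m];t=q[:,:2]-[.545,.337];print("blue",len(q),"along",np.percentile(t@u,[1,50,99]).round(4),"across",np.percentile(t@n,[1,99]).round(4),q[:,2].mean())
import scipy
for k in("w7","w8","w9"): pass
E
```

```text
t: 16.0
eef_pos: [0.5402, 0.3787, 0.1019]
tool_rot: [-0.464, 0.534, -0.462, -0.534]
contact_force: [-0.1, -0.2, -2.0]
gripper_width: 0.181
[[-0.99, -0.135, -0.044, 0.552], [-0.142, 0.934, 0.328, 0.294], [-0.004, 0.331, -0.944, 0.225], [0.0, 0.0, 0.0, 1.0]]
[0.5403 0.3787 0.102 ] [-0.464  0.534 -0.462 -0.534] [-0.6   0.61 -0.15  1.7   0.12  0.83  2.48]
[[-0.005, -0.995, 0.104, 0.476], [-0.999, 0.008, 0.035, 0.224], [-0.036, -0.103, -0.994, 1.025], [0.0, 0.0, 0.0, 1.0]]
[0.5401 0.3787 0.102 ] [-0.464  0.534 -0.462 -0.534] [-0.6   0.61 -0.15  1.7   0.12  0.83  2.48]
shaft 14189 [0.5484 0.3256 0.1067] dir -81.73 z 0.1094
collar 2875 0.0147 [0.547  0.3349]
shaft 320 [0.5544 0.2754 0.1073] dir -81.57 z 0.1112
collar 49 0.0139 [0.5457 0.3342]
blue 10328 along [-0.0843 -0.0535 -0.0131] across [-0.0313  0.0311] 0.05311914346819322
```

View pics/w9.png

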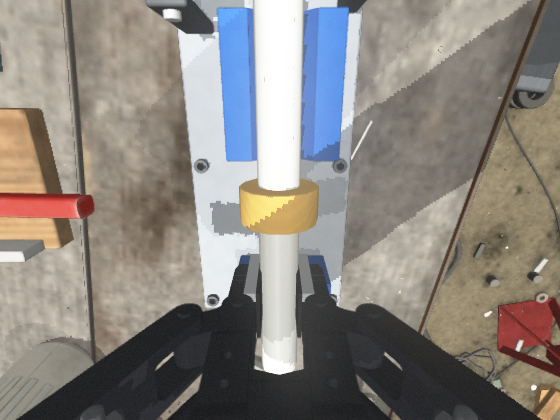

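Collar at (279,208) is just ahead of the saddle's end (row 160). Both cameras put it about 1.7 mm too far +x and about 1 mm short along the jig. I correct that and lower slowly.

```bash
python3 -m jog '[{"gripper":1,"dx":-0.001,"dy":0.0004,"dz":-0.004,"rx":0,"ry":0,"rz":0},{"gripper":1,"dx":-0.0018,"dy":0.0008,"dz":-0.012,"rx":0,"ry":0,"rz":0},{"gripper":1,"dx":-0.0018,"dy":0.0008,"dz":-0.02,"rx":0,"ry":0,"rz":0},{"gripper":1,"dx":-0.0018,"dy":0.0008,"dz":-0.025,"rx":0,"ry":0,"rz":0},{"gripper":1,"dx":-0.0018,"dy":0.0008,"dz":-0.028,"rx":0,"ry":0,"rz":0},{"gripper":1,"dx":-0.0018,"dy":0.0008,"dz":-0.031,"rx":0,"ry":0,"rz":0},{"gripper":1,"dx":-0.0018,"dy":0.0008,"dz":-0.034,"rx":0,"ry":0,"rz":0},{"gripper":1,"dx":-0.0018,"dy":0.0008,"dz":-0.036,"rx":0,"ry":0,"rz":0}]'
python3 look.py wrist w10;python3 col.py w10 .545 .337 .05 .09
python3 - <<'E'
from h import *
o=get_obs();print(o["contact_force"],o["torque"])
P=np.load("w10.npy");hsv=cv2.cvtColor(cv2.imread("pics/w10.png"),cv2.COLOR_BGR2HSV);H,S=hsv[...,0],hsv[...,1]
a=np.radians(8.2);u=np.array([-np.sin(a),np.cos(a)]);n=np.array([np.cos(a),np.sin(a)])
m=(H>100)&(H<130)&(S>120)&(P[...,2]>.049)&(P[...,2]<.06)&(P[...,1]<.35)&(P[...,1]>.2)&(abs(P[...,0]-.55)<.06)
q=P[m];t=q[:,:2]-[.545,.337];print("blue",len(q),"along",np.percentile(t@u,[.1,1,50,99,99.9]).round(4),"across",np.percentile(t@n,[1,99]).round(4),q[:,2].mean())
E
```

```text
t: 16.9
eef_pos: [0.5375, 0.3788, 0.0641]
tool_rot: [0.463, -0.534, 0.463, 0.534]
contact_force: [-0.3, 0.6, -3.2]
gripper_width: 0.182
[[-0.99, -0.135, -0.046, 0.55], [-0.142, 0.934, 0.326, 0.294], [-0.001, 0.33, -0.944, 0.187], [0.0, 0.0, 0.0, 1.0]]
[0.5374 0.3787 0.0639] [ 0.463 -0.534  0.463  0.534] [-0.6   0.66 -0.15  1.72  0.13  0.77  2.47]
shaft 14165 [0.5457 0.3257 0.0689] dir -81.73 z 0.0715
collar 2865 0.0147 [0.5444 0.335 ]
[ 0.66823834  0.1679868  -2.38470965] [ 0.12295521 -0.00488574 -0.04957569]
blue 16813 along [-0.0784 -0.0775 -0.0497 -0.0125 -0.0113] across [-0.0313  0.031 ] 0.0529055407307644
```

View pics/w10.png

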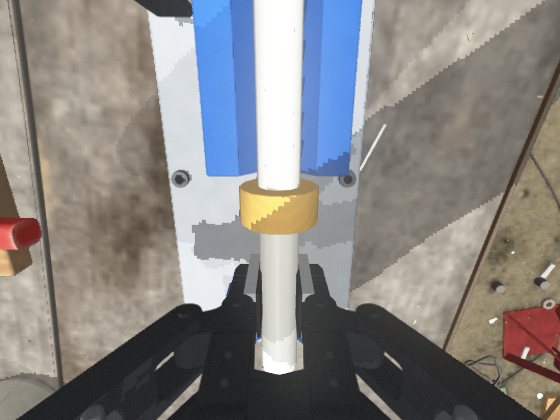

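Collar at (279,207) sits below the saddle's top beside its end face (row 176), with no contact force and centred to within 0.5 mm. I lower it the rest of the way.

```bash
python3 -m jog '[{"gripper":1,"dx":0.0005,"dy":0,"dz":-0.002,"rx":0,"ry":0,"rz":0},{"gripper":1,"dx":0.0005,"dy":0,"dz":-0.004,"rx":0,"ry":0,"rz":0},{"gripper":1,"dx":0.0005,"dy":0,"dz":-0.006,"rx":0,"ry":0,"rz":0},{"gripper":1,"dx":0.0005,"dy":0,"dz":-0.008,"rx":0,"ry":0,"rz":0},{"gripper":1,"dx":0.0005,"dy":0,"dz":-0.01,"rx":0,"ry":0,"rz":0},{"gripper":1,"dx":0.0005,"dy":0,"dz":-0.011,"rx":0,"ry":0,"rz":0},{"gripper":1,"dx":0.0005,"dy":0,"dz":-0.012,"rx":0,"ry":0,"rz":0},{"gripper":1,"dx":0.0005,"dy":0,"dz":-0.0125,"rx":0,"ry":0,"rz":0}]'
python3 -m jog '[{"gripper":1,"dx":0,"dy":0,"dz":-0.0005,"rx":0,"ry":0,"rz":0},{"gripper":1,"dx":0,"dy":0,"dz":-0.001,"rx":0,"ry":0,"rz":0},{"gripper":1,"dx":0,"dy":0,"dz":-0.0015,"rx":0,"ry":0,"rz":0},{"gripper":1,"dx":0,"dy":0,"dz":-0.0015,"rx":0,"ry":0,"rz":0}]'
```

```text
t: 17.75
eef_pos: [0.5381, 0.3789, 0.0518]
tool_rot: [-0.463, 0.534, -0.463, -0.534]
contact_force: [1.4, 0.2, -2.3]
gripper_width: 0.182
t: 18.15
eef_pos: [0.5382, 0.3789, 0.0511]
tool_rot: [-0.463, 0.534, -0.463, -0.534]
contact_force: [-1.8, -2.0, 5.0]
gripper_width: 0.182
```

```bash
python3 -m jog '[{"gripper":0.7,"dx":0,"dy":0,"dz":0,"rx":0,"ry":0,"rz":0},{"gripper":0.4,"dx":0,"dy":0,"dz":0,"rx":0,"ry":0,"rz":0},{"gripper":0,"dx":0,"dy":0,"dz":0,"rx":0,"ry":0,"rz":0},{"gripper":0,"dx":0,"dy":0,"dz":0,"rx":0,"ry":0,"rz":0},{"gripper":0,"dx":0,"dy":0,"dz":0,"rx":0,"ry":0,"rz":0},{"gripper":0,"dx":0,"dy":0,"dz":0,"rx":0,"ry":0,"rz":0},{"gripper":0,"dx":0,"dy":0,"dz":0,"rx":0,"ry":0,"rz":0}]'
python3 -m jog '[{"gripper":0,"dx":0,"dy":0,"dz":0.02,"rx":0,"ry":0,"rz":0},{"gripper":0,"dx":0,"dy":0,"dz":0.06,"rx":0,"ry":0,"rz":0},{"gripper":0,"dx":0,"dy":0,"dz":0.1,"rx":0,"ry":0,"rz":0},{"gripper":0,"dx":0,"dy":0,"dz":0.14,"rx":0,"ry":0,"rz":0},{"gripper":0,"dx":0,"dy":0,"dz":0.18,"rx":0,"ry":0,"rz":0},{"gripper":0,"dx":0,"dy":0,"dz":0.21,"rx":0,"ry":0,"rz":0},{"gripper":0,"dx":0,"dy":0,"dz":0.23,"rx":0,"ry":0,"rz":0},{"gripper":0,"dx":0,"dy":0,"dz":0.23,"rx":0,"ry":0,"rz":0},{"gripper":0,"dx":0,"dy":0,"dz":0.23,"rx":0,"ry":0,"rz":0}]'
python3 look.py wrist w11; python3 jig.py w11
python3 - <<'E'
from h import *
P=np.load("w11.npy");hsv=cv2.cvtColor(cv2.imread("pics/w11.png"),cv2.COLOR_BGR2HSV);H,S=hsv[...,0],hsv[...,1]
m=((H<8)|(H>172))&(S>130)&(P[...,2]>.12)&(P[...,2]<.2)&(abs(P[...,0]-.6)<.04);q=P[m];print(len(q),np.percentile(q,[2,50,98],axis=0).round(4))
E
```

```text
t: 18.85
eef_pos: [0.538, 0.3788, 0.0503]
tool_rot: [0.463, -0.534, 0.463, 0.534]
contact_force: [-0.5, 0.0, -0.2]
gripper_width: 1.002
t: 19.75
eef_pos: [0.5379, 0.3787, 0.2801]
tool_rot: [-0.463, 0.534, -0.463, -0.534]
contact_force: [-0.1, -0.5, -0.2]
gripper_width: 1.003
[[-0.99, -0.135, -0.045, 0.55], [-0.142, 0.934, 0.326, 0.294], [-0.002, 0.33, -0.944, 0.403], [0.0, 0.0, 0.0, 1.0]]
[0.5375 0.3784 0.2791] [ 0.463 -0.534  0.464  0.534] [-0.59  0.43 -0.16  1.56  0.08  1.16  2.51]
blue 1439 ((0.5725328326225281, 0.2927194833755493), (0.021750370040535927, 0.07322226464748383), 7.652287006378174) 0.0525
blue 1445 ((0.5315093398094177, 0.28670695424079895), (0.022064851596951485, 0.07336632907390594), 8.693548202514648) 0.0524
blue 201 ((0.5542946457862854, 0.41612160205841064), (0.020587071776390076, 0.014043785631656647), 7.365253448486328) 0.0526
blue 192 ((0.5133587718009949, 0.41038069128990173), (0.020568205043673515, 0.013315798714756966), 9.20886516571045) 0.0526
blue all ((0.5449507832527161, 0.3367915749549866), (0.06304392963647842, 0.16851812601089478), 8.308266639709473)
shaft 2964 [0.547  0.3231 0.0564] yaw 8.15 ends -0.0991 0.1321 ztop 0.059
collar 297 width 0.0139 on axis [0.5453 0.3352] top 0.0665
blue along [-0.0822 -0.0104] across [0.0103 0.0314]
blue along [-0.0823 -0.0105] across [-0.031  -0.0103]
blue along [0.072  0.0857] across [0.0102 0.0306]
blue along [0.0725 0.0856] across [-0.0311 -0.0107]
plate along [-0.118   0.1202] across [-0.0469  0.063 ] z 0.0136
571 [[0.5936 0.2405 0.1586]
 [0.5981 0.2499 0.1733]
 [0.6036 0.2584 0.1753]]
```

View pics/w11.png

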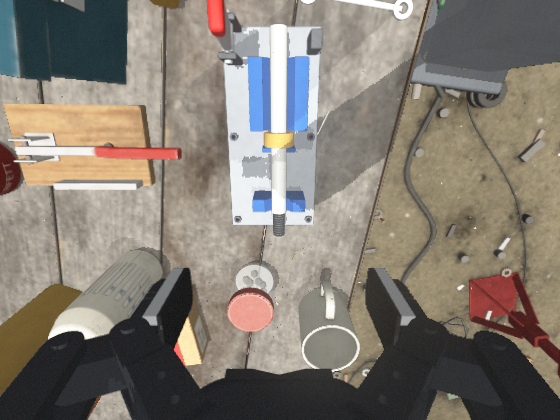

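Shaft is seated: collar at (279,139) in its slot, plain end at (278,28) on the leaf side, threaded end at (279,225), axis level (top at z = 59 mm). The leaf is still upright at (218,20). Twelve pictures are viewed, so from here I work by numbers. Next I move the closed fingers behind the leaf.

```bash
python3 -m jog '[{"gripper":0.5,"dx":0.02,"dy":-0.024,"dz":0,"rx":0,"ry":0,"rz":0},{"gripper":1,"dx":0.05,"dy":-0.055,"dz":0,"rx":0,"ry":0,"rz":0},{"gripper":1,"dx":0.08,"dy":-0.085,"dz":0,"rx":0,"ry":0,"rz":0},{"gripper":1,"dx":0.1,"dy":-0.115,"dz":0,"rx":0,"ry":0,"rz":0},{"gripper":1,"dx":0.107,"dy":-0.128,"dz":0,"rx":0,"ry":0,"rz":0},{"gripper":1,"dx":0.107,"dy":-0.128,"dz":-0.02,"rx":0,"ry":0,"rz":0},{"gripper":1,"dx":0.107,"dy":-0.128,"dz":-0.05,"rx":0,"ry":0,"rz":0},{"gripper":1,"dx":0.107,"dy":-0.128,"dz":-0.08,"rx":0,"ry":0,"rz":0},{"gripper":1,"dx":0.107,"dy":-0.128,"dz":-0.105,"rx":0,"ry":0,"rz":0},{"gripper":1,"dx":0.107,"dy":-0.128,"dz":-0.105,"rx":0,"ry":0,"rz":0}]' 40
python3 - <<'E'
from h import *
o=get_obs();print(o["eef_pos"],o["contact_force"],o["gripper_width"],np.round(o["q"],2))
c=read_camera("top");P=cloud(c);hsv=cv2.cvtColor(c["pixels"],cv2.COLOR_BGR2HSV);H,S=hsv[...,0],hsv[...,1]
m=((H<8)|(H>172))&(S>130)&(P[...,2]>.06)&(P[...,2]<.2)&(abs(P[...,0]-.59)<.06)&(abs(P[...,1]-.25)<.04);q=P[m];print("red",len(q),np.percentile(q,[2,50,98],axis=0).round(4) if len(q) else "")
E
```

```text
t: 20.8
eef_pos: [0.6413, 0.2503, 0.1698]
tool_rot: [0.46, -0.533, 0.466, 0.536]
contact_force: [0.0, -0.4, -1.5]
gripper_width: 0.003
[0.64130255 0.25026774 0.16977357] [ 0.00853649 -0.39712381 -1.46872374] 0.0028627614873754552 [-0.38  0.58 -0.12  1.58  0.07  1.    2.76]
red 0
```

```bash
python3 -m jog '[{"gripper":1,"dx":-0.008,"dy":-0.001,"dz":0,"rx":0,"ry":0,"rz":0},{"gripper":1,"dx":-0.016,"dy":-0.002,"dz":0,"rx":0,"ry":0,"rz":0},{"gripper":1,"dx":-0.024,"dy":-0.0035,"dz":0,"rx":0,"ry":0,"rz":0},{"gripper":1,"dx":-0.032,"dy":-0.0045,"dz":0,"rx":0,"ry":0,"rz":0},{"gripper":1,"dx":-0.04,"dy":-0.0055,"dz":0,"rx":0,"ry":0,"rz":0},{"gripper":1,"dx":-0.0495,"dy":-0.007,"dz":-0.001,"rx":0,"ry":0,"rz":0},{"gripper":1,"dx":-0.0575,"dy":-0.008,"dz":-0.003,"rx":0,"ry":0,"rz":0},{"gripper":1,"dx":-0.065,"dy":-0.0095,"dz":-0.006,"rx":0,"ry":0,"rz":0}]'
cat > leaf.py <<'E'
from h import *
o=get_obs();print(o["eef_pos"].round(4) if hasattr(o["eef_pos"],"round") else o["eef_pos"],o["contact_force"])
for n in("side","top"):
    c=read_camera(n);P=cloud(c);hsv=cv2.cvtColor(c["pixels"],cv2.COLOR_BGR2HSV);H,S=hsv[...,0],hsv[...,1]
    m=((H<8)|(H>172))&(S>110)&(P[...,2]>.04)&(P[...,2]<.2)&(abs(P[...,0]-.55)<.12)&(abs(P[...,1]-.24)<.05);q=P[m];print(n,len(q),np.percentile(q,[2,50,98],axis=0).round(4).tolist() if len(q) else "")
E
python3 leaf.py
```

```text
t: 21.65
eef_pos: [0.5793, 0.2414, 0.1694]
tool_rot: [-0.463, 0.534, -0.463, -0.534]
contact_force: [0.9, 1.5, 0.9]
gripper_width: -0.005
[0.5793 0.2414 0.1694] [0.93035427 1.50431647 0.85533657]
side 39 [[0.5584, 0.2292, 0.1494], [0.5629, 0.2474, 0.1619], [0.569, 0.2566, 0.1674]]
top 0
```

```bash
python3 -m jog '[{"gripper":1,"dx":-0.008,"dy":-0.001,"dz":-0.004,"rx":0,"ry":0,"rz":0},{"gripper":1,"dx":-0.015,"dy":-0.002,"dz":-0.009,"rx":0,"ry":0,"rz":0},{"gripper":1,"dx":-0.021,"dy":-0.003,"dz":-0.014,"rx":0,"ry":0,"rz":0},{"gripper":1,"dx":-0.027,"dy":-0.004,"dz":-0.02,"rx":0,"ry":0,"rz":0},{"gripper":1,"dx":-0.032,"dy":-0.0045,"dz":-0.026,"rx":0,"ry":0,"rz":0},{"gripper":1,"dx":-0.0365,"dy":-0.005,"dz":-0.033,"rx":0,"ry":0,"rz":0},{"gripper":1,"dx":-0.041,"dy":-0.006,"dz":-0.041,"rx":0,"ry":0,"rz":0},{"gripper":1,"dx":-0.045,"dy":-0.0065,"dz":-0.049,"rx":0,"ry":0,"rz":0},{"gripper":1,"dx":-0.0475,"dy":-0.007,"dz":-0.056,"rx":0,"ry":0,"rz":0},{"gripper":1,"dx":-0.049,"dy":-0.007,"dz":-0.063,"rx":0,"ry":0,"rz":0}]'
python3 leaf.py
python3 -m jog '[{"gripper":1,"dx":-0.001,"dy":0,"dz":-0.004,"rx":0,"ry":0,"rz":0},{"gripper":1,"dx":-0.001,"dy":0,"dz":-0.008,"rx":0,"ry":0,"rz":0},{"gripper":1,"dx":-0.001,"dy":0,"dz":-0.011,"rx":0,"ry":0,"rz":0},{"gripper":1,"dx":-0.001,"dy":0,"dz":-0.014,"rx":0,"ry":0,"rz":0},{"gripper":1,"dx":-0.001,"dy":0,"dz":-0.016,"rx":0,"ry":0,"rz":0},{"gripper":1,"dx":-0.001,"dy":0,"dz":-0.016,"rx":0,"ry":0,"rz":0}]'
```

```text
t: 22.75
eef_pos: [0.5306, 0.2341, 0.1056]
tool_rot: [0.463, -0.534, 0.463, 0.534]
contact_force: [-0.6, -0.1, -0.3]
gripper_width: -0.002
[0.5306 0.2341 0.1056] [-0.59658763 -0.08940127 -0.27107215]
side 40 [[0.5024, 0.2239, 0.0844], [0.5085, 0.2408, 0.0911], [0.5202, 0.2489, 0.0948]]
top 0 
t: 23.45
eef_pos: [0.53, 0.2342, 0.09]
tool_rot: [0.463, -0.534, 0.463, 0.534]
contact_force: [-0.7, -0.5, -0.0]
gripper_width: 0.001
```

```bash
python3 -m jog '[{"gripper":1,"dx":0,"dy":0,"dz":-0.0008,"rx":0,"ry":0,"rz":0},{"gripper":1,"dx":0,"dy":0,"dz":-0.0016,"rx":0,"ry":0,"rz":0},{"gripper":1,"dx":0,"dy":0,"dz":-0.0024,"rx":0,"ry":0,"rz":0},{"gripper":1,"dx":0,"dy":0,"dz":-0.0024,"rx":0,"ry":0,"rz":0}]'; python3 leaf.py
```

```text
t: 23.85
eef_pos: [0.5301, 0.2343, 0.0881]
tool_rot: [-0.463, 0.534, -0.463, -0.534]
contact_force: [0.2, 0.9, 2.8]
gripper_width: -0.003
[0.5301 0.2343 0.0881] [0.17973655 0.92543283 2.79370844]
side 45 [[0.5003, 0.2217, 0.0537], [0.5094, 0.2368, 0.0706], [0.5195, 0.2495, 0.0737]]
top 0
```

```bash
python3 -m jog '[{"gripper":1,"dx":0,"dy":0,"dz":-0.0005,"rx":0,"ry":0,"rz":0},{"gripper":1,"dx":0,"dy":0,"dz":-0.001,"rx":0,"ry":0,"rz":0},{"gripper":1,"dx":0,"dy":0,"dz":-0.001,"rx":0,"ry":0,"rz":0}]'; python3 leaf.py
```

```text
t: 24.25
eef_pos: [0.5301, 0.2343, 0.0879]
tool_rot: [-0.463, 0.534, -0.463, -0.534]
contact_force: [-3.3, -1.7, 10.1]
gripper_width: 0.001
[0.5301 0.2343 0.0879] [-3.26283465 -1.72436187 10.06184978]
side 45 [[0.5004, 0.2215, 0.0551], [0.5083, 0.2367, 0.0704], [0.5184, 0.2478, 0.0732]]
top 0
```

At the stop: 10 N and no further motion. I retract and check.

```bash
python3 -m jog '[{"gripper":1,"dx":0,"dy":0,"dz":0.01,"rx":0,"ry":0,"rz":0},{"gripper":1,"dx":0,"dy":0,"dz":0.04,"rx":0,"ry":0,"rz":0},{"gripper":1,"dx":0,"dy":0.01,"dz":0.08,"rx":0,"ry":0,"rz":0},{"gripper":1,"dx":0,"dy":0.04,"dz":0.12,"rx":0,"ry":0,"rz":0},{"gripper":1,"dx":0,"dy":0.08,"dz":0.16,"rx":0,"ry":0,"rz":0},{"gripper":1,"dx":0,"dy":0.12,"dz":0.18,"rx":0,"ry":0,"rz":0},{"gripper":1,"dx":0,"dy":0.145,"dz":0.19,"rx":0,"ry":0,"rz":0},{"gripper":1,"dx":0,"dy":0.145,"dz":0.19,"rx":0,"ry":0,"rz":0},{"gripper":1,"dx":0,"dy":0.145,"dz":0.19,"rx":0,"ry":0,"rz":0}]'
python3 look.py wrist w12; python3 jig.py w12
python3 - <<'E'
from h import *
P=np.load("w12.npy");hsv=cv2.cvtColor(cv2.imread("pics/w12.png"),cv2.COLOR_BGR2HSV);H,S,V=hsv[...,0],hsv[...,1],hsv[...,2]
m=((H<8)|(H>172))&(S>110)&(P[...,2]>.04)&(P[...,2]<.2)&(abs(P[...,0]-.55)<.1)&(abs(P[...,1]-.24)<.05);q=P[m];print("pad",len(q),np.percentile(q,[2,50,98],axis=0).round(4).tolist())
a=np.radians(8.2);u=np.array([-np.sin(a),np.cos(a)]);n=np.array([np.cos(a),np.sin(a)])
t=(P[...,:2]-[.545,.337]);A,B=t@u,t@n
for b in(-40,-20,20,35):
    k=(abs(A+.1)<.008)&(abs(B-b/1000)<.006);print("leaf at jig x",b,np.nanmedian(P[k][:,2]).round(4))
c=read_camera("top");T=cloud(c);T0=np.load("top0.npy")
for l,x0,x1,y0,y1,z in(("spanner",.41,.55,.16,.195,.003),("plug",.57,.645,.155,.195,.008),("measure",.66,.705,.14,.22,.03),("mug",.39,.49,.52,.64,.03),("jar",.5,.6,.51,.6,.05)):
    r=[]
    for Q in(T0,T):
        k=(Q[...,0]>x0)&(Q[...,0]<x1)&(Q[...,1]>y0)&(Q[...,1]<y1)&(Q[...,2]>z)&(Q[...,2]<.1);r.append(Q[k].mean(0).round(3).tolist())
    print(l,r)
E
```

```text
t: 25.25
eef_pos: [0.5297, 0.3794, 0.2768]
tool_rot: [-0.463, 0.535, -0.463, -0.534]
contact_force: [1.4, -1.2, -0.8]
gripper_width: 0.0
[[-0.99, -0.136, -0.046, 0.542], [-0.143, 0.934, 0.326, 0.295], [-0.001, 0.329, -0.944, 0.4], [0.0, 0.0, 0.0, 1.0]]
[0.5301 0.378  0.2763] [-0.463  0.534 -0.464 -0.534] [-0.6   0.42 -0.16  1.58  0.07  1.15  2.51]
blue 1470 ((0.5722907185554504, 0.2921794652938843), (0.021687131375074387, 0.07300547510385513), 8.109885215759277) 0.0525
blue 1470 ((0.5314979553222656, 0.2864723801612854), (0.02158733643591404, 0.07254797965288162), 8.344191551208496) 0.0525
blue 215 ((0.5543735027313232, 0.41633906960487366), (0.020319195464253426, 0.014945471659302711), 6.348985195159912) 0.0526
blue 198 ((0.5139034390449524, 0.41064560413360596), (0.020495984703302383, 0.014602347277104855), 8.8888521194458) 0.0525
blue all ((0.5450801849365234, 0.3371293246746063), (0.06288154423236847, 0.16968339681625366), 8.109884262084961)
shaft 2620 [0.5448 0.3375 0.0564] yaw 8.27 ends -0.0892 0.1164 ztop 0.059
collar 333 width 0.1088 on axis [0.5519 0.2884] top 0.0705
blue along [-0.0347  0.0365] across [0.0103 0.0312]
blue along [-0.0347  0.0368] across [-0.031  -0.0097]
blue along [0.119  0.1339] across [0.0108 0.031 ]
blue along [0.1191 0.1335] across [-0.0303 -0.0099]
plate along [-0.0449  0.1679] across [-0.0469  0.0632] z 0.0136
pad 681 [[0.5007, 0.2165, 0.0663], [0.5099, 0.2307, 0.0691], [0.519, 0.2454, 0.0707]]
leaf at jig x -40 0.0686
leaf at jig x -20 0.0682
leaf at jig x 20 0.0684
leaf at jig x 35 0.0683
spanner [[0.476, 0.178, 0.005], [0.478, 0.177, 0.005]]
plug [[0.606, 0.176, 0.015], [0.606, 0.176, 0.015]]
measure [[0.684, 0.182, 0.055], [0.684, 0.182, 0.055]]
mug [[0.44, 0.584, 0.066], [0.427, 0.609, 0.067]]
jar [[0.549, 0.549, 0.077], [nan, nan, nan]]<stdin>:12: RuntimeWarning: Mean of empty slice.
  ret = um.true_divide(
```

Leaf is level: its strip reads 68.2–68.6 mm all along. The jar and mug are probably just hidden by the arm in the top view, so I check them from the side camera.

Run:
```python
from h import *
c=read_camera("side");T=cloud(c);T0=np.load("side0.npy");W=np.load("w12.npy");t0=np.load("top0.npy")
for l,x0,x1,y0,y1,z in(("mug",.39,.49,.52,.64,.03),("jar",.5,.6,.51,.6,.07)):
    for n,Q in(("side0",T0),("side",T),("wrist",W),("top0",t0)):
        k=(Q[...,0]>x0)&(Q[...,0]<x1)&(Q[...,1]>y0)&(Q[...,1]<y1)&(Q[...,2]>z)&(Q[...,2]<.1);print(l,n,k.sum(),Q[k].mean(0).round(3).tolist() if k.any() else "")
```

```text
mug side0 1209 [0.438, 0.596, 0.063]
mug side 1205 [0.438, 0.595, 0.063]
mug wrist 333 [0.447, 0.533, 0.054]
mug top0 641 [0.44, 0.584, 0.066]
jar side0 331 [0.547, 0.562, 0.079]
jar side 331 [0.547, 0.562, 0.079]
jar wrist 367 [0.564, 0.536, 0.078]
jar top0 486 [0.549, 0.552, 0.079]
```

Nothing has been disturbed, so I hand in.

```bash
python3 -c "
from station import *
print(hand_in())"
```

```text
the job is handed in; nothing more can be done
None
```

I lifted the shaft out of the jig, set it down and released it in the wooden V-rest. I then regripped it on the threaded side, laid it back in the jig reversed, and swung the leaf fully down. It took about 25 s of the 72 s allowed.

**Last checks:**
- **Shaft:** it sits level with its top at 59 mm, and the plain end is on the leaf side. The collar is in its slot, within about 1 mm of centre as measured before the leaf was closed.
- **Leaf:** its upper face reads 68.2–68.6 mm along its length, against 69 mm expected when closed. It stopped moving under a 10 N push.
- **Contact:** the highest wrist force I read was about 11 N. The gripper is well clear of everything.
- **Other things on the bench:** the spanner, plug, tape measure, mug and jar are where they started, to within about 2 mm.

**Checks that failed or disagreed:**
- The collar reading after closing the leaf was spoiled by the leaf's brass bush, so I relied on the earlier one.
- In the last top view the jar did not show and the mug read 2–3 cm off, most likely because the arm hid them. The side camera showed both in place.
- The cameras differed by 1–2 mm while I was aligning the shaft over the slot. I corrected for this before lowering, and it went in without any contact force.

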